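# Proof-pull a glued coat peg

## Task

Prove the glue on the coat peg: holding it by its round knob, slide its wooden plate along the grey bed of the pull-test stand so that both ends of the plate are under the steel fork, then pull straight up on the knob until the gauge pointer stands between the two long lines and keep it there for a full second, never pulling past the top mark of the scale. Ease it gently back down so that the fork settles to rest without snapping, draw the peg out and set it down flat, knob up, in the plywood tray. Do not drop the peg, and leave the tools on the table as they are.

Things in the scene. Friction and masses are not known exactly. Their poses are not given: they have to be found in the camera images.
- peg_grip (a point): Coat peg (loose, about 0.2 kg): a dark brown turned wooden bed knob, about 50 mm diameter and 53 mm high, glued to the middle of a pale wooden plate 64 x 120 x 14 mm (x, y, z). This point is the middle of the knob, 40 mm above the plate's underside, on the widest part of the knob; own x along the plate's short side, y along its long side, z up. The knob is gripped best with the fingers closing along the plate's x.
- peg_board: The wooden plate of that coat peg with the knob it carries; origin at the centre of its underside, same axes.
- peg_knob: The glued knob on that plate; origin at the centre of its foot (top of the plate), same axes.
- stand: Pull-test stand, grey and steel, fixed to the table; origin on the table under the test spot, own z up, own x pointing from its open front (which faces the robot, more or less) to its gauge pillar, y across. Flat bed 8 mm high from x = -135 to +165 mm, y = -65 to +65 mm. Pillar, guide rods and top bar stand at x = 105 to 162 mm, 135 mm high, with a white scale on the front.
- test_spot (a point): The place on top of the stand's bed (8 mm above the table), right under the fork, where the centre of the peg's underside belongs for the pull; axes as the stand's. The peg's plate lies here with its long side along y, its short side along x, and is slid in along +x from the front part of the bed (plate centre at x = -95 mm is clear of the fork) and drawn out along -x.
- fork (a joint): Lift of the sprung steel fork, m: 0 at rest, stop at 0.040. Its spring adds 450 N/m to the fork's own weight of 2.5 N, so that 0.020 takes about 11 N. Gauge: the pointer is fixed to the fork; ticks every 5 mm from 0 to 30 mm of lift, with long lines at 15 mm and 25 mm; the top mark is at 30 mm. Let go, the fork springs back.
- fork_lips (a point): Point of the fork midway between its two arms, level with the arms' underside (27 mm above the table at rest, thus 5 mm over the plate when that lies on the bed); axes as the stand's; it moves up with the fork. The arms run along x at y = 48 to 72 mm and y = -48 to -72 mm, from x = -40 mm back to a crossbar at x = 104 to 130 mm; they are 7 mm thick with an 18 mm high rib at the outer edge.
- tray: Shallow plywood tray, fixed, 180 x 120 mm (x, y) and 20 mm high, walls and floor 6 mm, so 168 x 108 mm inside: the plate goes in with its long side along the tray's x; origin at the centre of its underside, z up.
- oil_can: Red oil can with a long spout, 70 mm diameter, 150 mm high, origin at its foot; bystander.
- pliers: Pliers with red handles, 56 x 170 x 14 mm, lying flat; bystander, origin at the centre of its underside.
- tape: Yellow tape measure, 66 x 76 x 34 mm; bystander, origin at the centre of its underside.

How it is judged:
On the way, in this order (a step that is already met when the one before it is completed fails the run):
1. the fork is lifted by the peg's plate, both its ends under the arms and level, pulled by its knob, with the pointer between the two long lines, for one second (value of joint fork between 0.0145 and 0.0255 m and contact force between peg_board and fork above 6 N and contact force between the fingers and peg_knob above 2 N and y of peg_board in the frame of stand between -0.013 and 0.013 m and angle between peg_board's own z axis and vertical below 0.2 rad), for 0.9 s.
2. the fork is back down at rest (value of joint fork below 0.0015 m), for 0.2 s.
At the end, for the whole second after the job is handed in: The coat peg lies flat on the tray's floor (underside within 4 mm of the floor, centre within 50 mm of the tray's centre), knob up (within 0.08 rad), at rest and released, and the fork is down (lift under 1.5 mm) (z of peg_board in the frame of tray between 0.003 and 0.01 m and horizontal distance between peg_board and tray below 0.05 m and angle between peg_board's own z axis and vertical below 0.08 rad and linear speed of peg_board below 0.02 m/s and value of joint fork below 0.0015 m); the robot touches nothing.
It fails at once if the peg is pulled past the top mark of the scale (fork lift over 31 mm) (value of joint fork above 0.031 m).
It fails at once if the fork snaps down (faster than 0.3 m/s) (velocity of joint fork below -0.3 m/s).
It fails at once if the peg is dropped (falls free of the fingers faster than 0.5 m/s) (linear speed of peg_board above 0.5 m/s and contact force between the fingers and peg_board below 0.01 N).
It fails at once if a tool on the table is moved more than 30 mm or the oil can is tipped (distance of any of oil_can, pliers, tape from where it was at the start of the episode above 0.03 m or angle between oil_can's own z axis and vertical above 0.4 rad).
It also fails if it takes over 64 s, if anything falls off the work surface, if the arm or the gripper's body presses on something with over 40 N, if the wrist force passes 120 N, or if a joint passes its speed limit or range.

## Robot

A 7-joint arm with a two-finger parallel gripper is mounted at the origin on a cart in front of the work surface, level with it; the furniture and walls round the work are solid. World frame = base frame: x ahead of the robot, y to its left, z up, the work surface at z = 0. Lengths are in m, angles in rad, forces in N, time in s.
With the tool pointing down it reaches from about 0.425 to 0.925 m from the base axis. Payload 6.8 kg.
Tool frame: the origin (TCP) lies on the centre line of the jaws, within the pads' length; the fingertips stand bot.finger_overhang ahead of it and the grasp point (between the pads) lies 3 mm ahead of it (bot.finger_overhang is the distance from the TCP to the fingertips, in m); z points along the fingers, y is the direction in which the jaws open and shut (so a half turn about z gives the same grasp; the last joint's range is limited). The gripper opens to 85 mm and grips with 20 to 120 N. Pads are 22 mm wide; open, the fingers measure 114 mm over their backs; the gripper's body (76 mm by 85 mm) begins 54 mm behind the grasp point. The pads swing forward as they close: fully open they stand 13 mm farther back than shut.
Start: joints at [1.009, 0.477, 0.022, 1.555, -0.011, 1.109, -0.083], TCP at [0.296, -0.607, 0.217] pointing down, gripper open.
Joint ranges: [-2.96, 2.96], [-0.34, 2.1], [-1.41, 1.46], [0.24, 2.44], [-1.37, 4.51], [0.17, 1.92], [-2.96, 2.96]. Speed limits (rad/s): [2.39, 2.39, 3.14, 3.14, 3.14, 3.14, 3.14].

## Interface

Orientations are given as a unit quaternion [w, x, y, z].
In Python, from station import bot gives the robot as it stands.
- The arm moves only by the tool drive_tool, never from a script. Its argument "increments" is text: rows parted by semicolons, each of 4 numbers parted by spaces: the shift along the world's x, y, z in m, then the turn about the world's z in rad. In form: tx ty tz spin; .... A call has 1 to 12 rows; each row shifts and turns the commanded pose from where the row before left it; what a row does not reach is not made up. A row lasts 1/12 s, in which the tool goes at most 41.7 mm and 7.16 degrees, less where a joint would pass 70% of its speed; a pose out of reach is approached as far as the arm can. A call is refused whole if a number of a shift passes 0.0417 or a number of a turn 0.125, either way. A call with a gripper value outside its range is refused whole. "grip" is the opening, from 0 (shut) to 1 (fully open), set as the call begins (left out, the last holds). The fingers move at their own pace and stop on an object; "squeeze" is the grip in N (left out, the last holds). Time passes only in rows, so rows that do not move let the fingers close. It gives the time, the measured TCP pose, the force and the opening at its end, in the units of the state.
- bot.get_obs(): the state, without advancing time (a new reading comes with each control period).
- bot.read_camera(name): name is "side" or "top" or "wrist"; returns the picture (480x640x3 uint8, red, green, blue); there is no depth.
- bot.calibration(name): a dict with "fx", "fy", "cx", "cy" (pixels), "distortion" ([k1, k2, p1, p2, k3] as OpenCV has them; the pictures are not rectified), "camera_from_world" (4x4, takes a point from world to camera coordinates). Camera axes: x right, y down, z forward; pixel columns grow to the right and rows downward; lengths in m; the calibration is good to about 2 mm. A picture is of the moment at which its call begins: read the wrist's pose just before it. calibration takes no time and is no camera call; for the wrist camera it gives the pose at the moment of the call.
- bot.hand_in(): hands the job in, once; it reports no verdict.
The state is a dict: "t": time; "q": joint angles; "joint_vel": joint speeds; "joint_torque": joint torques, N m; "eef_pos": TCP position; "tool_rot": TCP orientation; "contact_force": force on the tool from outside, world axes, zero at the start; "torque": the same for the moment, N m; "gripper_width": opening from 0.0 (shut) to 1.0 (fully open).
Only numpy, scipy, OpenCV 4.12 (cv2) and the standard library are available. Lean on these libraries where they do the work, as an engineer would, in place of code of your own. Each camera call takes 0.05 s, during which the arm holds its last target.

## Working session

There is one attempt and no reset: what is moved stays moved. The work goes in short steps, Python scripts to look and compute and a tool call to move; the robot and the scene stay as the last step left them, time stands still between calls to the robot, and variables do not carry over. Pictures are saved under pics/ and viewed, and the job is handed in when it is done.

Besides the shell and the picture viewer there is one more tool, called after "Call:" as a command line: name --argument value ..., lists and objects as JSON in quotes. drive_tool: Moves the arm, as the interface text tells. Its arguments: {"type":"object","properties":{"increments":{"type":"string"},"grip":{"type":"number"},"squeeze":{"type":"number"}},"required":["increments"]}

```bash
mkdir -p pics; ls; python3 - <<'E'
from station import bot
import cv2
o=bot.get_obs();print(o, bot.finger_overhang)
for n in ["top","side","wrist"]:
    c=bot.calibration(n);print(n,c)
    cv2.imwrite(f"pics/{n}0.png",bot.read_camera(n)[:,:,::-1])
E
```

```text
pics
{'t': 0.0, 'q': array([ 1.0088983 ,  0.47779674,  0.02234321,  1.55648294, -0.01153789,
        1.10929789, -0.08309207]), 'joint_vel': array([ 0.00134646,  0.00016986,  0.00085065,  0.00071651, -0.00124313,
       -0.00096234, -0.00099771]), 'joint_torque': array([-7.50286254e-04, -5.96461880e+01,  1.60727162e+00, -2.81200951e+01,
        1.22983221e-02,  9.36351222e-03, -3.60451270e-05]), 'eef_pos': array([ 0.29562123, -0.60611511,  0.21641476]), 'tool_rot': array([-8.91387170e-04,  9.74367210e-01,  2.24961501e-01, -2.60331237e-04]), 'contact_force': array([0.4643911 , 1.09156084, 0.95010498]), 'torque': array([0.02299007, 0.0121875 , 0.01513638]), 'gripper_width': 1.003182477101192} 0.022
top {'fx': 466.910998222796, 'fy': 466.910998222796, 'cx': 322.45977813177905, 'cy': 240.66967548752024, 'distortion': array([-0.04101717,  0.        ,  0.        ,  0.        ,  0.        ]), 'camera_from_world': array([[ 0.00798767, -0.999955  ,  0.00511831, -0.04593668],
       [-0.97703547, -0.00889428, -0.21289102,  0.53653393],
       [ 0.21292696, -0.00330026, -0.97706254,  0.9654643 
[... 291 characters left out ...]
-0.9990505 , -0.03839647,  0.0205866 ,  0.53098566],
       [-0.04143304,  0.69127219, -0.72140562,  0.07622654],
       [ 0.01346849, -0.72157361, -0.69220671,  1.19354345],
       [ 0.        ,  0.        ,  0.        ,  1.        ]])}
wrist {'fx': 347.6826583466711, 'fy': 347.6826583466711, 'cx': 319.7310978826161, 'cy': 240.14541281966478, 'distortion': array([-0.06854531,  0.        ,  0.        ,  0.        ,  0.        ]), 'camera_from_world': array([[ 0.43735677, -0.89928405, -0.00269436, -0.67341285],
       [-0.85451108, -0.41651184,  0.31036864, -0.0399134 ],
       [-0.2802318 , -0.13343946, -0.95061246,  0.38209135],
       [ 0.        ,  0.        ,  0.        ,  1.        ]])}
```

View pics/top0.png

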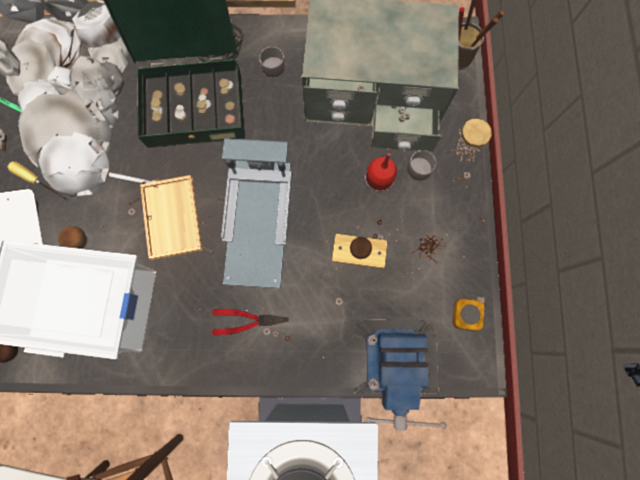

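View pics/side0.png

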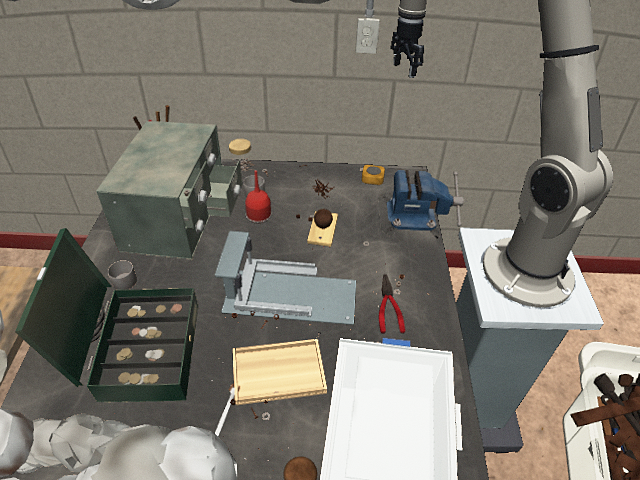

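View pics/wrist0.png

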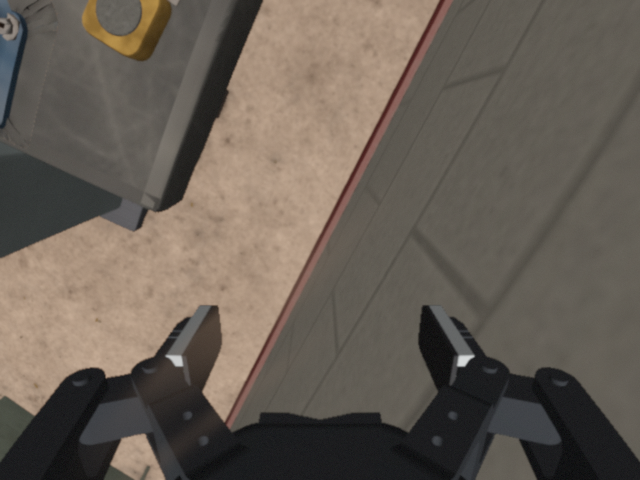

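The top view shows the peg knob at about (361,247), the stand bed spanning (224–290, 140–287) with its open front at the bottom, the tray at (172,217), the pliers at (250,322), the oil can at (381,172) and the vise at (400,365). Next I'll measure these in world coordinates.

```bash
cat > h.py <<'E'
import numpy as np, cv2
from station import bot
def ray(c,px):
    K=np.array([[c["fx"],0,c["cx"]],[0,c["fy"],c["cy"]],[0,0,1]])
    p=cv2.undistortPoints(np.array(px,float).reshape(-1,1,2),K,c["distortion"]).reshape(-1,2)
    M=c["camera_from_world"];R=M[:3,:3];o=-R.T@M[:3,3]
    return o,np.c_[p,np.ones(len(p))]@R
def onz(c,px,z):
    o,d=ray(c,px); return o+d*((z-o[2])/d[:,2])[:,None]
def proj(c,P):
    M=c["camera_from_world"];K=np.array([[c["fx"],0,c["cx"]],[0,c["fy"],c["cy"]],[0,0,1]])
    return cv2.projectPoints(np.array(P,float).reshape(-1,1,3),cv2.Rodrigues(M[:3,:3])[0],M[:3,3],K,c["distortion"])[0].reshape(-1,2)
def rect(mask,c,z,name,minA=150):
    mask=cv2.morphologyEx(mask,cv2.MORPH_CLOSE,np.ones((5,5)))
    cs,_=cv2.findContours(mask,cv2.RETR_EXTERNAL,cv2.CHAIN_APPROX_NONE)
    for k in cs:
        if cv2.contourArea(k)<minA: continue
        W=onz(c,k.reshape(-1,2),z)
        r=cv2.minAreaRect((W[:,:2]*1000).astype(np.float32))
        print(name,"px",cv2.boundingRect(k),"world mm",np.round(r[0],1),np.round(r[1],1),round(r[2],1))
E
python3 - <<'E'
from h import *
im=cv2.imread("pics/top0.png");hsv=cv2.cvtColor(im,cv2.COLOR_BGR2HSV);c=bot.calibration("top")
def sub(lo,hi,x0,x1,y0,y1):
    m=cv2.inRange(hsv,lo,hi);n=np.zeros_like(m);n[y0:y1,x0:x1]=m[y0:y1,x0:x1];return n
print(hsv[240,340],hsv[250,362],hsv[217,172],hsv[250,255],hsv[270,300])
rect(sub((12,50,130),(35,255,255),320,400,225,280),c,.014,"plate")
rect(sub((12,40,130),(35,255,255),130,215,165,270),c,.02,"tray")
m=sub((80,15,70),(115,90,200),215,295,130,295);rect(m,c,.008,"stand")
rect(sub((0,0,0),(20,255,80),340,380,230,265),c,.04,"knob")
# side knob
s=cv2.imread("pics/side0.png");hs=cv2.cvtColor(s,cv2.COLOR_BGR2HSV);cs=bot.calibration("side")
a=cv2.resize(im[220:290,310:410],None,fx=6,fy=6);b=cv2.resize(im[130:295,210:300],None,fx=3.5,fy=3.5)
cv2.imwrite("pics/c1.png",a);cv2.imwrite("pics/c2.png",b)
cv2.imwrite("pics/c3.png",cv2.resize(s[225:330,210:370],None,fx=5,fy=5))
E
```

```text
[ 19 122 230] [ 10 126  81] [ 21  93 248] [ 95  21 161] [ 12  34 111]
plate px (331, 233, 57, 35) world mm [ 528.8 -126.1] [123.6  75.1] 83.2
tray px (140, 175, 63, 85) world mm [601.7 307.1] [188.  133.7] 11.7
stand px (223, 181, 60, 107) world mm [566.5 111.9] [128.2 247.5] 87.0
stand px (222, 139, 68, 32) world mm [759.3 119.2] [163.   73.9] 87.3
```

View pics/c1.png

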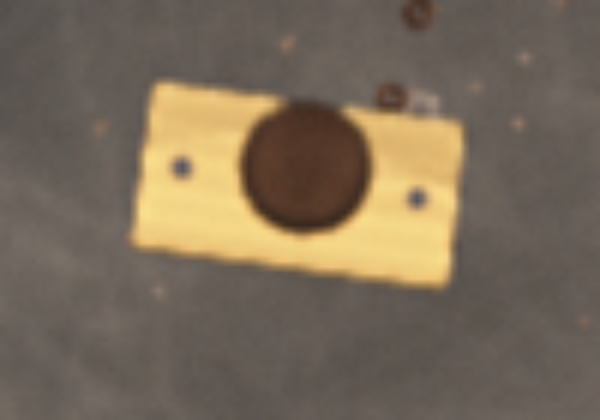

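View pics/c2.png

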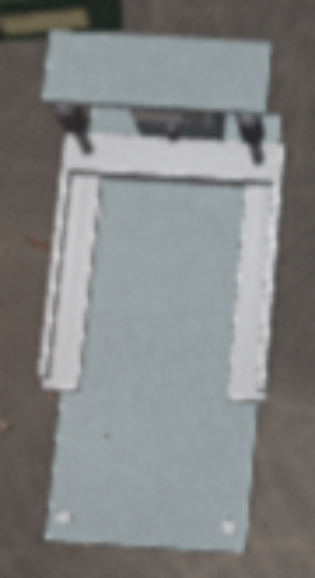

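View pics/c3.png

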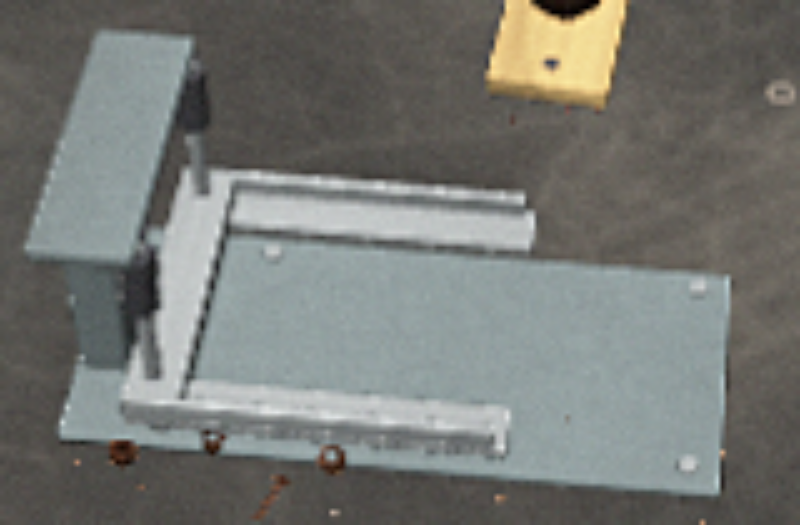

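```bash
python3 - <<'E'
from h import *
c=bot.calibration("top");s=bot.calibration("side")
print("cam",ray(c,[[0,0]])[0],ray(s,[[0,0]])[0])
q=lambda L,f,o:np.array(L)/f-.5+.5/f+np.array(o)
P=onz(c,q([(152,80),(463,122),(449,287),(132,245),(181,167),(417,198)],6,(310,220)),.014)
print("peg top corners+holes",np.round(P[:,:2]*1e3,1)); print("ctr holes",P[4:].mean(0),"corners",P[:4].mean(0),"long axis yaw",[np.degrees(np.arctan2(*(a-b)[[1,0]])) for a,b in((P[4],P[5]),(P[0],P[1]),(P[3],P[2]))])
print("knob",onz(c,q([(305,167)],6,(310,220)),.042))
S=onz(c,q([(45,540),(243,552),(62,516),(228,526)],3.5,(210,130)),.008)
F=onz(c,q([(78,388),(232,397),(97,180),(243,184)],3.5,(210,130)),.034)
B=onz(c,q([(47,30),(270,43)],3.5,(210,130)),.135)
S2=onz(s,q([(730,278),(719,494),(698,287),(687,463),(60,438)],5,(210,225)),.008)
for n,a in(("bed top",S),("fork",F),("bar",B),("bed side",S2)):
    print(n,np.round(a[:,:2]*1e3,1).tolist(),"mid",np.round(a[:2].mean(0)*1e3,1))
for a in (S[0]-S[1],S[2]-S[3],F[0]-F[1],B[0]-B[1],S2[1]-S2[0],S2[3]-S2[2]): print("len",np.linalg.norm(a),"yaw of y axis",np.degrees(np.arctan2(a[1],a[0]))-90)
print("tips->root yaw",[np.degrees(np.arctan2(*(a-b)[[1,0]])) for a,b in((F[2],F[0]),(F[3],F[1]))])
# tray
im=cv2.imread("pics/top0.png");cv2.imwrite("pics/c4.png",cv2.resize(im[165:270,130:215],None,fx=5,fy=5))
E
```

```text
cam [ 0.31900622 -0.03797625  1.05777738] [0.51756456 0.82892415 0.87023785]
peg top corners+holes [[ 565.   -70. ]
 [ 549.6 -188.9]
 [ 485.8 -182.2]
 [ 500.8  -62.6]
 [ 531.1  -81.1]
 [ 519.9 -170.7]]
ctr holes [ 0.52547341 -0.12589591  0.014     ] corners [ 0.52529151 -0.12589691  0.014     ] long axis yaw [np.float64(82.87291101671133), np.float64(82.63061973448922), np.float64(82.83643982686672)]
knob [[ 0.52580025 -0.12583628  0.042     ]]
bed top [[445.8, 183.4], [439.3, 55.4], [461.4, 173.2], [456.0, 65.5]] mid [442.5 119.4   8. ]
fork [[540.7, 161.9], [535.7, 62.8], [681.3, 156.4], [679.3, 59.8]] mid [538.2 112.3  34. ]
bar [[741.6, 172.4], [734.1, 36.4]] mid [737.8 104.4 135. ]
bed side [[443.0, 57.2], [449.7, 185.6], [458.4, 63.8], [463.8, 169.2], [746.1, 171.4]] mid [446.3 121.4   8. ]
len 0.12819927321880742 yaw of y axis -2.906481384270876
len 0.10781363043345416 yaw of y axis -2.902839657140916
len 0.09916514804069487 yaw of y axis -2.889045578227339
len 0.13623627079401673 yaw of y axis -3.153170520743103
len 0.1286199677092583 yaw of y axis -2.969984588328458
len 0.10552938352251383 yaw of y axis -2.9428680930835895
tips->root yaw [np.float64(-2.2400128444195695), np.float64(-1.19397457470248)]
```

View pics/c4.png

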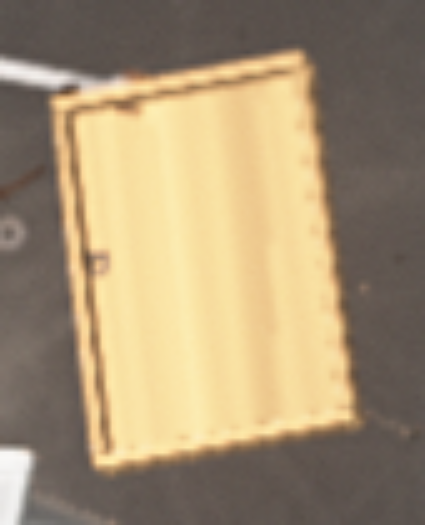

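```bash
python3 - <<'E'
from h import *
c=bot.calibration("top");s=bot.calibration("side")
q=lambda L,f,o:np.array(L)/f-.5+.5/f+np.array(o)
T=onz(c,q([(52,97),(303,52),(357,420),(97,464)],5,(130,165)),.02)
print(np.round(T[:,:2]*1e3,1).tolist(),T.mean(0),[np.linalg.norm(T[i]-T[(i+1)%4]) for i in range(4)],[np.degrees(np.arctan2(*(a-b)[[1,0]])) for a,b in((T[0],T[3]),(T[1],T[2]))])
im=cv2.imread("pics/side0.png");cv2.imwrite("pics/c5.png",cv2.resize(im[330:410,225:335],None,fx=6,fy=6))
w=bot.calibration("wrist");print("wrist cam",ray(w,[[0,0]])[0])
E
```

```text
[[677.5, 388.1], [700.5, 271.0], [524.2, 234.0], [502.8, 351.2]] [0.60124467 0.31109207 0.02      ] [np.float64(0.1193336645762224), np.float64(0.1800851952511713), np.float64(0.1191320959837544), np.float64(0.17852789428642363)] [np.float64(11.918979710153046), np.float64(11.844681601204666)]
wrist cam [ 0.36751214 -0.57127362  0.37392425]
```

Call:
drive_tool --increments "0.0143 0.03 0 0.062;0.0143 0.03 0 0.062;0.0143 0.03 0 0.062;0.0143 0.03 0 0.062;0.0143 0.03 0 0.062;0.0143 0.03 0 0.062;0.0143 0.03 0 0.062;0.0143 0.03 0 0.062;0.0143 0.03 0 0.062;0.0143 0.03 0 0.062;0.0143 0.03 0 0.062;0.0143 0.03 0 0.062" --grip 1

```text
t: 1.15
eef_pos: [0.4677, -0.2451, 0.2174]
tool_rot: [-0.0, 0.825, 0.565, -0.0]
contact_force: [0.7, 0.2, -0.2]
gripper_width: 1.001
```

View pics/c5.png

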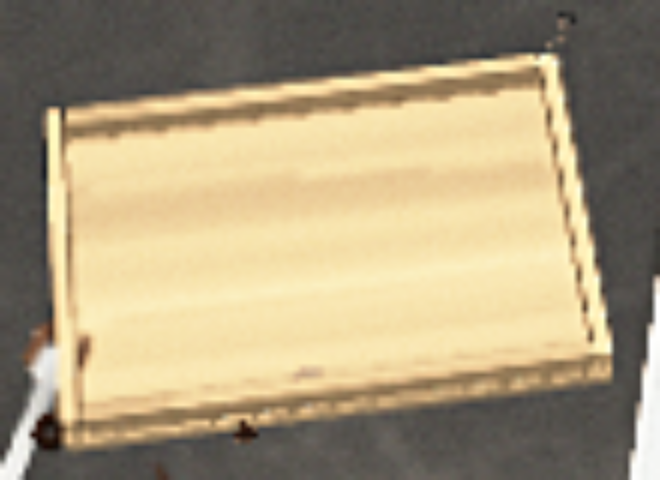

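Call:
drive_tool --increments "0.0145 0.0298 0 0.061;0.0145 0.0298 0 0.061;0.0145 0.0298 0 0.061;0.0145 0.0298 0 0.061;0 0 -0.03 0;0 0 -0.03 0;0 0 0 0;0 0 0 0"

```text
t: 1.82
eef_pos: [0.5241, -0.1275, 0.1563]
tool_rot: [-0.002, 0.751, 0.66, -0.001]
contact_force: [-0.0, -0.7, 0.6]
gripper_width: 1.0
```

```bash
python3 - <<'E'
from h import *
o=bot.get_obs();w=bot.calibration("wrist");im=bot.read_camera("wrist")[:,:,::-1].copy()
print(o["eef_pos"],o["tool_rot"])
cv2.imwrite("pics/w1.png",im)
hsv=cv2.cvtColor(im,cv2.COLOR_BGR2HSV)
rect(cv2.inRange(hsv,(12,50,110),(35,255,255)),w,.014,"plate",1500)
E
```

```text
[ 0.52407587 -0.12748725  0.15633266] [-0.00161418  0.75125504  0.66000887 -0.00124466]
plate px (285, 141, 87, 139) world mm [ 532.8 -121.9] [125.4  76.7] 82.5
```

View pics/w1.png

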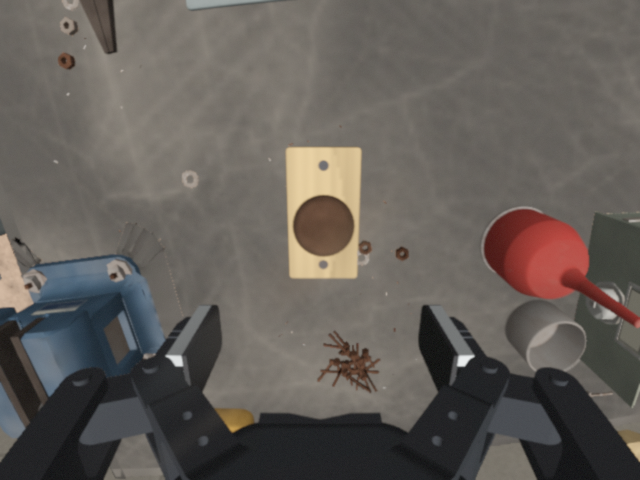

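```bash
python3 - <<'E'
from h import *
w=bot.calibration("wrist")
P=onz(w,[(323.3,166),(323,265),(287.5,148),(361.5,148.5),(357.5,278),(290.5,278)],.014);print(np.round(P*1e3,1),P[:2].mean(0),P[2:].mean(0),np.degrees(np.arctan2(*(P[0]-P[1])[[1,0]])))
print(onz(w,[(323.5,225.5)],.04))
E
```

```text
[[ 534.6  -80.1   14. ]
 [ 522.7 -170.3   14. ]
 [ 506.6  -61.2   14. ]
 [ 568.4  -69.7   14. ]
 [ 553.4 -187.7   14. ]
 [ 490.5 -179.4   14. ]] [ 0.52863923 -0.12518354  0.014     ] [ 0.52972032 -0.12451783  0.014     ] 82.5067548588513
[[ 0.5287104  -0.12519882  0.04      ]]
```

Call:
drive_tool --increments "0.003 0.0015 -0.03 0;0 0 -0.03 0;0 0 -0.025 0;0 0 -0.02 0;0 0 -0.01 0;0 0 0 0;0 0 0 0"

```text
t: 2.45
eef_pos: [0.5296, -0.1265, 0.0437]
tool_rot: [0.001, 0.751, 0.66, 0.0]
contact_force: [-0.2, -0.4, 0.5]
gripper_width: 1.001
```

Call:
drive_tool --increments "-0.001 0 -0.002 0;0 0 0 0;0 0 0 0;0 0 0 0;0 0 0 0;0 0 0 0;0 0 0 0;0 0 0 0" --grip 0 --squeeze 60

```text
t: 3.12
eef_pos: [0.5273, -0.1261, 0.0418]
tool_rot: [0.0, 0.751, 0.66, -0.0]
contact_force: [-4.6, 0.8, 13.0]
gripper_width: 0.385
```

```bash
python3 - <<'E'
from h import *
o=bot.get_obs();print(o["eef_pos"],o["gripper_width"],o["contact_force"])
im=bot.read_camera("side")[:,:,::-1].copy()
cv2.imwrite("pics/s1.png",cv2.resize(im[150:330,210:450],None,fx=3,fy=3))
E
```

```text
[ 0.52734591 -0.12608523  0.04180583] 0.3846123955969029 [-4.5573783   0.79213949 12.97112486]
```

View pics/s1.png

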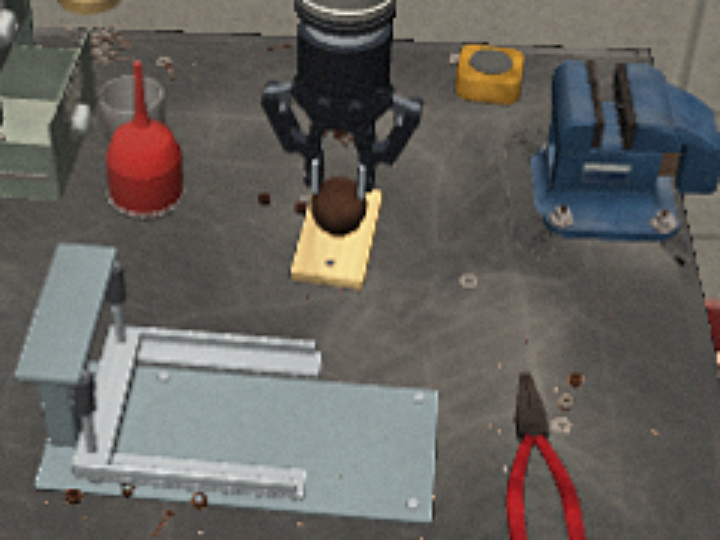

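```bash
python3 - <<'E'
from h import *
im=bot.read_camera("wrist")[:,:,::-1].copy();w=bot.calibration("wrist");s=bot.calibration("side")
cv2.imwrite("pics/w2.png",im)
o=bot.get_obs()["eef_pos"]; j=np.array([np.cos(-.129),np.sin(-.129),0])
for h in (.02,.04,.06):
  for d in (-.025,.025):
    p=[o[0],o[1],h]+j*d; print(h,d,proj(w,[p])[0],(proj(s,[p])[0]-[210,150])*3)
E
```

```text
0.02 -0.025 [275.44798841 276.76909498] [367.3507839  226.37510716]
0.02 0.025 [364.41738406 276.68848738] [311.67105531 219.25748179]
0.04 -0.025 [270.69737973 292.89992103] [368.23908693 209.33926651]
0.04 0.025 [369.17074382 292.81448794] [311.9541675  202.21647692]
0.06 -0.025 [264.83570268 312.85541382] [369.14541817 191.93270785]
0.06 0.025 [375.03596186 312.7651099 ] [312.24406117 184.80684429]
```

View pics/w2.png

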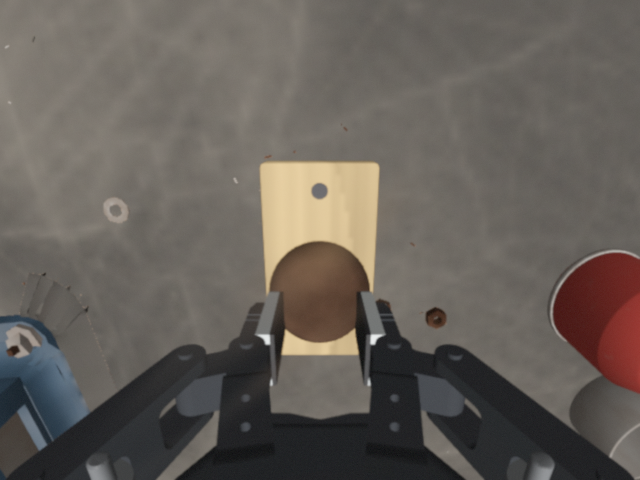

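```bash
python3 - <<'E'
from h import *
w=bot.calibration("wrist");o=bot.get_obs();e=o["eef_pos"];q=o["tool_rot"]
from scipy.spatial.transform import Rotation as R
r=R.from_quat(q[[1,2,3,0]])
print("tool x",r.apply([1,0,0]),"cam-tcp in tool",r.inv().apply(ray(w,[[0,0]])[0]-e))
for half in (.0425,.0165,.025):
  for ah in (-.03,-.02,-.01,0,.01,.02):
    for sx in (.011,-.011):
      print(half,ah,sx,np.round(proj(w,[e+r.apply([sx,half*s,ah]) for s in(1,-1)]).ravel()))
E
```

```text
tool x [ 1.28663700e-01  9.91687992e-01 -7.61084389e-04] cam-tcp in tool [ 7.99316078e-02  6.21902807e-05 -1.57267023e-01]
0.0425 -0.03 0.011 [423. 303. 217. 304.]
0.0425 -0.03 -0.011 [418. 348. 222. 349.]
0.0425 -0.02 0.011 [417. 292. 223. 293.]
0.0425 -0.02 -0.011 [412. 335. 228. 336.]
0.0425 -0.01 0.011 [411. 283. 229. 283.]
0.0425 -0.01 -0.011 [407. 324. 233. 324.]
0.0425 0 0.011 [406. 274. 234. 274.]
0.0425 0 -0.011 [403. 313. 237. 314.]
0.0425 0.01 0.011 [401. 267. 238. 267.]
0.0425 0.01 -0.011 [398. 304. 241. 304.]
0.0425 0.02 0.011 [397. 260. 242. 260.]
0.0425 0.02 -0.011 [395. 296. 245. 296.]
0.0165 -0.03 0.011 [360. 304. 280. 304.]
0.0165 -0.03 -0.011 [358. 349. 282. 349.]
0.0165 -0.02 0.011 [358. 293. 282. 293.]
0.0165 -0.02 -0.011 [356. 336. 284. 336.]
0.0165 -0.01 0.011 [355. 283. 284. 283.]
0.0165 -0.01 -0.011 [354. 324. 286. 324.]
0.0165 0 0.011 [353. 274. 286. 274.]
0.0165 0 -0.011 [352. 314. 288. 314.]
0.0165 0.01 0.011 [352. 267. 288. 267.]
0.0165 0.01 -0.011 [351. 304. 289. 304.]
0.0165 0.02 0.011 [350. 260. 290. 260.]
0.0165 0.02 -0.011 [349. 296. 291. 296.]
0.025 -0.03 0.011 [381. 304. 259. 304.]
0.025 -0.03 -0.011 [378. 349. 262. 349.]
0.025 -0.02 0.011 [377. 293. 263. 293.]
0.025 -0.02 -0.011 [374. 336. 266. 336.]
0.025 -0.01 0.011 [374. 283. 266. 283.]
0.025 -0.01 -0.011 [371. 324. 269. 324.]
0.025 0 0.011 [371. 274. 269. 274.]
0.025 0 -0.011 [369. 314. 271. 314.]
0.025 0.01 0.011 [368. 267. 272. 267.]
0.025 0.01 -0.011 [366. 304. 274. 304.]
0.025 0.02 0.011 [366. 260. 274. 260.]
0.025 0.02 -0.011 [364. 296. 276. 296.]
```

The two views agree that the fingertips are about 20 mm higher than the TCP reading, at z≈0.058. The jaws caught only the upper part of the knob: 33 mm opening, with 13 N of upward push. I'll open, go lower and check again.

Call:
drive_tool --increments "0 0 0 0;0 0 0 0;0 0 0 0;0 0 0 0;0 0 0 0;0 0 0 0;0 0 -0.01 0;0 0 -0.01 0;0 0 0 0;0 0 0 0" --grip 1

```text
t: 4.05
eef_pos: [0.5265, -0.1258, 0.0192]
tool_rot: [-0.001, 0.751, 0.66, -0.001]
contact_force: [-0.2, -0.2, -0.1]
gripper_width: 0.999
```

```bash
python3 - <<'E'
from h import *
o=bot.get_obs();print(o["eef_pos"],o["gripper_width"],o["contact_force"])
im=bot.read_camera("side")[:,:,::-1].copy();im2=bot.read_camera("wrist")[:,:,::-1].copy()
cv2.imwrite("pics/s3.png",np.hstack([cv2.resize(im[180:250,280:370],None,fx=4,fy=4),cv2.resize(im2[200:480,100:540],(440,280))]))
E
```

```text
[ 0.52651651 -0.12576805  0.01917116] 0.9994152987071209 [-0.16474347 -0.15145299 -0.12194162]
```

View pics/s3.png

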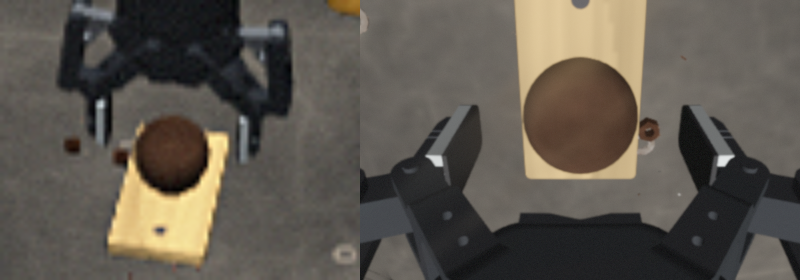

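```bash
python3 - <<'E'
from h import *
s=bot.calibration("side");w=bot.calibration("wrist")
e=bot.get_obs()["eef_pos"];j=np.array([np.cos(-.129),np.sin(-.129),0]);t=np.array([-j[1],j[0],0])
for z in (.02,.03,.04,.05,.06):
  P=[np.r_[e[:2],z]+j*d+t*.011 for d in(.0425,-.0425)]
  print(z,((proj(s,P)-[280,180])*4).round(),(proj(w,P)-[100,200]).round()+[360,0])
E
```

```text
0.02 [[107. 180.]
 [234. 196.]] [[666.  74.]
 [494.  74.]]
0.03 [[107. 169.]
 [234. 185.]] [[671.  83.]
 [489.  83.]]
0.04 [[107. 157.]
 [235. 174.]] [[676.  92.]
 [483.  92.]]
0.05 [[107. 146.]
 [236. 162.]] [[683. 103.]
 [477. 103.]]
0.06 [[107. 134.]
 [237. 150.]] [[690. 116.]
 [470. 116.]]
```

Call:
drive_tool --increments "0 0 -0.01 0;0 0 -0.01 0;0 0 0 0;0 0 0 0"

```text
t: 4.48
eef_pos: [0.5267, -0.1258, -0.0005]
tool_rot: [-0.001, 0.751, 0.66, -0.001]
contact_force: [0.5, 0.1, -0.1]
gripper_width: 1.001
```

Call:
drive_tool --increments "0 0 0 0;0 0 0 0;0 0 0 0;0 0 0 0;0 0 0 0;0 0 0 0;0 0 0 0" --grip 0 --squeeze 70

```text
t: 5.07
eef_pos: [0.5276, -0.126, 0.0012]
tool_rot: [0.0, 0.751, 0.66, -0.0]
contact_force: [-2.7, 0.1, 7.4]
gripper_width: 0.545
```

```bash
python3 - <<'E'
from h import *
o=bot.get_obs();print(o["eef_pos"],o["gripper_width"],o["contact_force"])
im=bot.read_camera("side")[:,:,::-1].copy();im2=bot.read_camera("wrist")[:,:,::-1].copy()
cv2.imwrite("pics/s4.png",np.hstack([cv2.resize(im[180:250,280:370],None,fx=4,fy=4),cv2.resize(im2[200:480,100:540],(440,280))]))
E
```

```text
[ 0.52755752 -0.12602281  0.00123734] 0.5446042554078367 [-2.69801037  0.13939818  7.3712005 ]
```

View pics/s4.png

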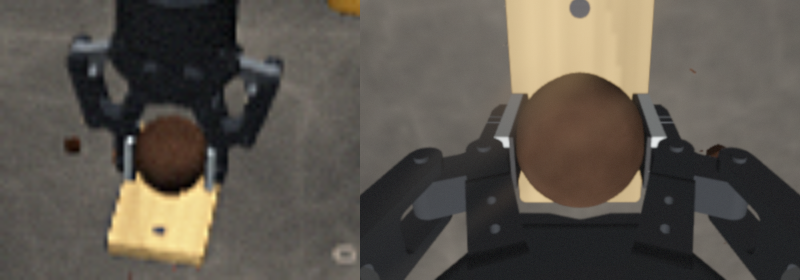

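Call:
drive_tool --increments "0 0 0 0;0 0 0.005 0;0 0 0.01 0;0 0 0.015 0;0 0 0.02 0;0 0 0.02 0;0 0 0.01 0;0 0 0 0;0 0 0 0"

```text
t: 5.92
eef_pos: [0.5277, -0.1262, 0.0807]
tool_rot: [0.0, 0.751, 0.66, 0.0]
contact_force: [-0.9, 0.4, -3.2]
gripper_width: 0.543
```

```bash
python3 - <<'E'
from h import *
o=bot.get_obs();print(o["eef_pos"],o["gripper_width"],o["contact_force"])
im=bot.read_camera("side")[:,:,::-1].copy()
cv2.imwrite("pics/s5.png",cv2.resize(im[110:260,230:430],None,fx=4,fy=4))
E
```

```text
[ 0.52765883 -0.12617398  0.08072996] 0.5425807614526696 [-0.92785092  0.41182344 -3.22240253]
```

View pics/s5.png

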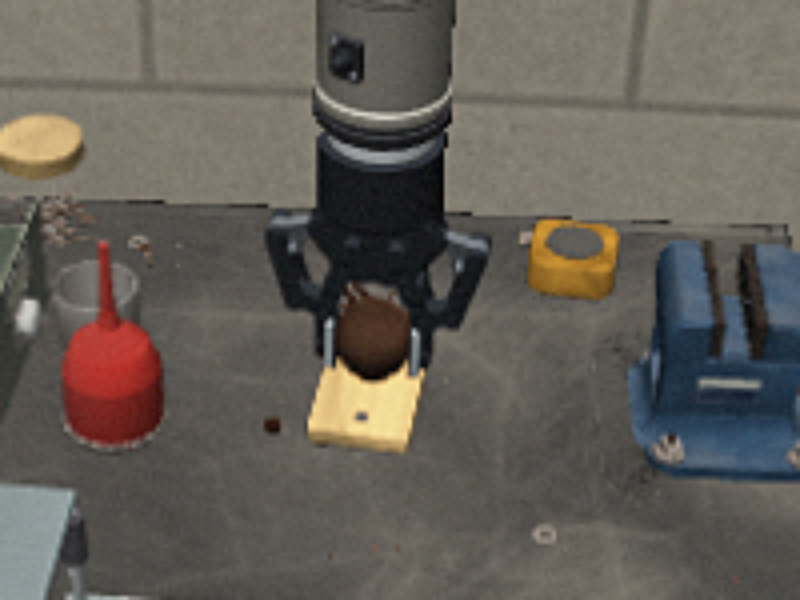

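Call:
drive_tool --increments "-0.0043 0.0243 0 0.0074;-0.0043 0.0243 0 0.0074;-0.0043 0.0243 0 0.0074;-0.0043 0.0243 0 0.0074;-0.0043 0.0243 0 0.0074;-0.0043 0.0243 0 0.0074;-0.0043 0.0243 0 0.0074;-0.0043 0.0243 0 0.0074;-0.0043 0.0243 0 0.0074;-0.0043 0.0243 0 0.0074;0 0 -0.015 0;0 0 0 0"

```text
t: 6.97
eef_pos: [0.482, 0.1182, 0.0628]
tool_rot: [-0.001, 0.725, 0.689, -0.002]
contact_force: [-1.3, -1.5, -2.6]
gripper_width: 0.542
```

```bash
python3 - <<'E'
from h import *
o=bot.get_obs();print(o["eef_pos"],o["tool_rot"],o["gripper_width"],o["contact_force"])
im=bot.read_camera("side")[:,:,::-1].copy();im2=bot.read_camera("wrist")[:,:,::-1].copy()
cv2.imwrite("pics/s6.png",cv2.resize(im[200:340,210:390],None,fx=4,fy=4));cv2.imwrite("pics/w6.png",im2)
E
```

```text
[0.48204634 0.11815858 0.06278661] [-0.00144336  0.72502582  0.68871755 -0.00190284] 0.541776345853553 [-1.26705595 -1.52282966 -2.56235698]
```

View pics/s6.png

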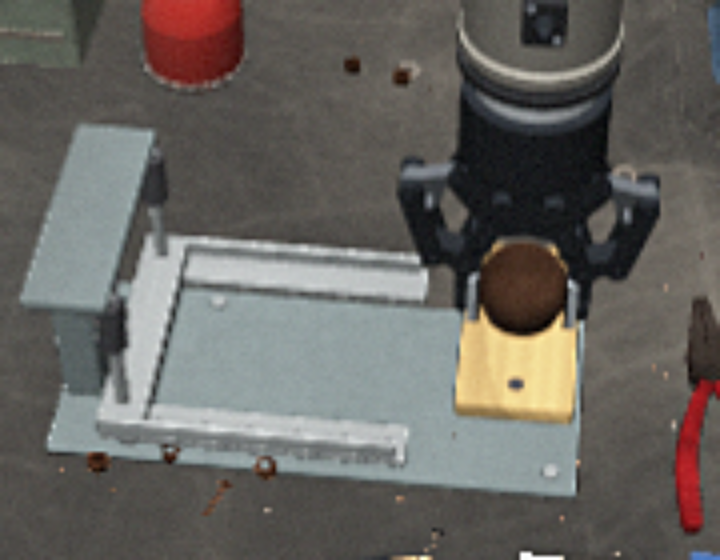

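View pics/w6.png

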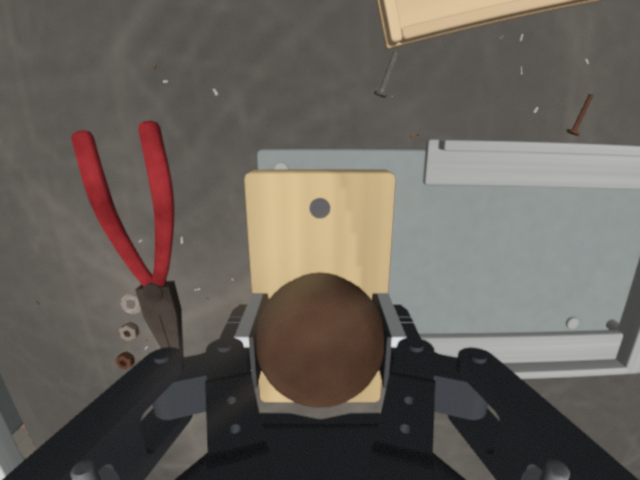

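```bash
python3 - <<'E'
from h import *
w=bot.calibration("wrist")
A=onz(w,[(440,185),(640,188.5)],.034);B=onz(w,[(440,336),(620,332)],.034);C=onz(w,[(640,188.5),(620,359)],.027)
T=onz(w,[(427,142),(425,184)],.034);print(T)
S=onz(w,[(258.5,151)],.008)
print(A,B,S)
u=np.array([.99867,-.05146]);v=np.array([.05146,.99867]);O=np.array([.579,.1125])
for P in(*A,*B,*T,*S): print(np.round([(P[:2]-O)@u*1e3,(P[:2]-O)@v*1e3],1))
e=bot.get_obs()["eef_pos"];print("tcp in stand",(e[:2]-O)@u,(e[:2]-O)@v)
E
```

```text
[[0.54329683 0.18586867 0.034     ]
 [0.54287403 0.16374603 0.034     ]]
[[0.55113129 0.16280109 0.034     ]
 [0.67017163 0.15602895 0.034     ]] [[0.55637055 0.06714613 0.034     ]
 [0.67966347 0.0598425  0.034     ]] [[0.45004358 0.18460607 0.008     ]]
[-30.4  48.8]
[88.8 48.2]
[-20.3 -46.5]
[103.2 -47.4]
[-39.4  71.4]
[-38.7  49.3]
[-132.5   65.4]
tcp in stand -0.09586490580772528 -0.0013630125035854087
```

Call:
drive_tool --increments "0 0.002 -0.02 0;0 0 -0.015 0;0 0 -0.01 0;0 0 -0.005 0;0 0 0 0;0 0 0 0"

```text
t: 7.57
eef_pos: [0.4847, 0.1186, 0.0156]
tool_rot: [0.0, 0.727, 0.687, -0.0]
contact_force: [-0.4, 0.2, -1.4]
gripper_width: 0.545
```

Call:
drive_tool --increments "0 0 -0.003 0;0 0 -0.002 0;0 0 0 0;0 0 -0.001 0;0 0 0 0;0 0 0 0"

```text
t: 8.07
eef_pos: [0.4845, 0.119, 0.0095]
tool_rot: [0.0, 0.726, 0.687, 0.0]
contact_force: [0.6, -0.2, -2.0]
gripper_width: 0.541
```

Call:
drive_tool --increments "0 0 -0.001 0;0 0 0 0;0 0 0 0"

```text
t: 8.32
eef_pos: [0.4847, 0.1191, 0.0092]
tool_rot: [0.0, 0.726, 0.687, 0.0]
contact_force: [-2.0, -0.9, 7.4]
gripper_width: 0.545
```

Call:
drive_tool --increments "0 0 -0.001 0;0 0 0 0;0 0 0 0"

```text
t: 8.57
eef_pos: [0.4847, 0.119, 0.0092]
tool_rot: [0.001, 0.726, 0.687, -0.0]
contact_force: [-7.5, -3.0, 20.6]
gripper_width: 0.545
```

Call:
drive_tool --increments "0 0 0.0015 0;0 0 0 0;0.004 -0.0002 0 0;0.008 -0.0004 0 0;0.009 -0.0005 0 0;0.009 -0.0005 0 0;0.009 -0.0005 0 0;0 0 0 0"

```text
t: 9.23
eef_pos: [0.5248, 0.1173, 0.0092]
tool_rot: [0.0, 0.726, 0.687, 0.001]
contact_force: [-0.4, 0.4, 6.0]
gripper_width: 0.542
```

Call:
drive_tool --increments "0.009 -0.0005 0 0;0.009 -0.0005 0 0;0.009 -0.0005 0 0;0.009 -0.0005 0 0;0.008 -0.0004 0 0;0.008 -0.0004 0 0;0.004 -0.0003 0 0;0 0 0 0;0 0 0 0"

```text
t: 9.98
eef_pos: [0.5783, 0.1144, 0.0091]
tool_rot: [-0.001, 0.726, 0.687, -0.001]
contact_force: [-6.5, 0.5, 11.1]
gripper_width: 0.544
```

```bash
python3 - <<'E'
from h import *
o=bot.get_obs();print(o["eef_pos"],o["tool_rot"],o["gripper_width"],o["contact_force"])
e=o["eef_pos"];d=e[:2]-[.5802,.1131];print("stand xy",d@[.99867,-.05146],d@[.05146,.99867])
im=bot.read_camera("side")[:,:,::-1].copy();im2=bot.read_camera("wrist")[:,:,::-1].copy()
cv2.imwrite("pics/s7.png",cv2.resize(im[200:340,210:390],None,fx=4,fy=4));cv2.imwrite("pics/w7.png",im2)
E
```

```text
[0.57825598 0.11438784 0.00912187] [-0.00075818  0.72619538  0.68748744 -0.00084277] 0.5441168581395411 [-6.50404187  0.5260825  11.10221958]
stand xy -0.0020077056425566397 0.0011860845260669676
```

View pics/s7.png

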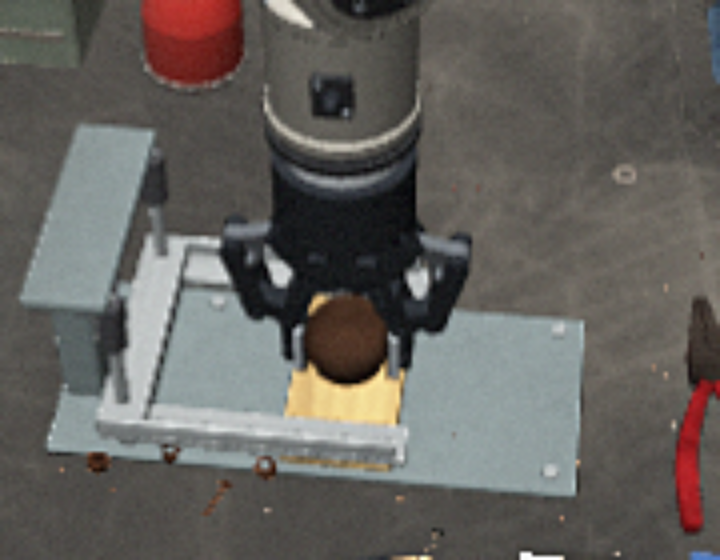

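View pics/w7.png

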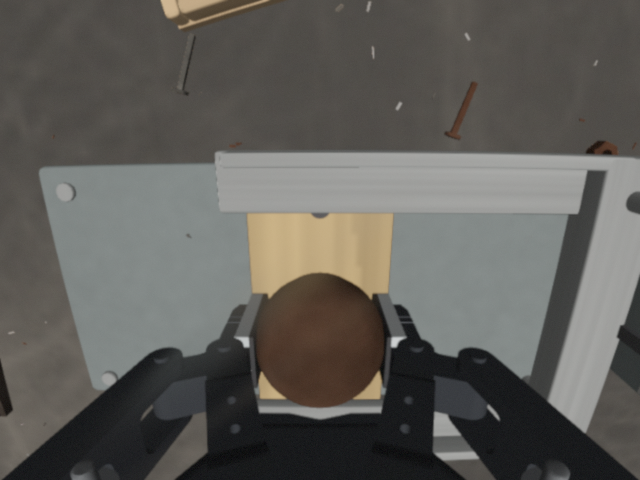

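Call:
drive_tool --increments "0 0 0.002 0;0 0 0.002 0;0 0 0.002 0;0 0 0.002 0;0 0 0.002 0;0 0 0.002 0;0 0 0.002 0;0 0 0.002 0;0 0 0.002 0;0 0 0 0;0 0 0 0" --squeeze 90

```text
t: 11.0
eef_pos: [0.5796, 0.1134, 0.0268]
tool_rot: [0.0, 0.726, 0.687, -0.0]
contact_force: [2.8, -0.5, -10.3]
gripper_width: 0.538
```

Call:
drive_tool --increments "0 0 0.0015 0;0 0 0.0015 0;0 0 0.0015 0;0 0 0.0015 0;0 0 0.0015 0;0 0 0 0;0 0 0 0"

```text
t: 11.58
eef_pos: [0.5796, 0.1135, 0.0343]
tool_rot: [0.0, 0.726, 0.687, -0.0]
contact_force: [4.7, -0.6, -14.3]
gripper_width: 0.536
```

```bash
python3 - <<'E'
from h import *
o=bot.get_obs();print(o["t"],o["eef_pos"],o["gripper_width"],o["contact_force"])
im=bot.read_camera("side")[:,:,::-1].copy();im2=bot.read_camera("top")[:,:,::-1].copy()
cv2.imwrite("pics/s8.png",cv2.resize(im[200:340,210:390],None,fx=4,fy=4));cv2.imwrite("pics/t8.png",cv2.resize(im2[130:290,190:320],None,fx=3.5,fy=3.5))
E
```

```text
11.5833 [0.57955381 0.11345444 0.03430158] 0.5363634444287965 [  4.71929363  -0.59812136 -14.3098039 ]
```

View pics/s8.png

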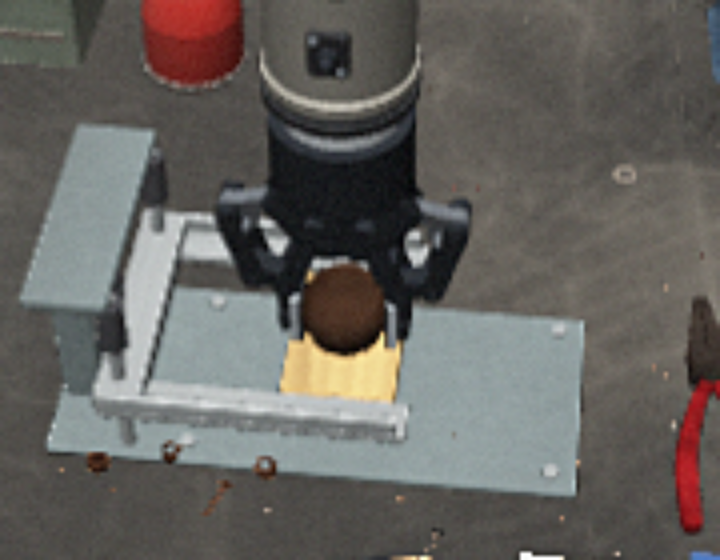

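View pics/t8.png

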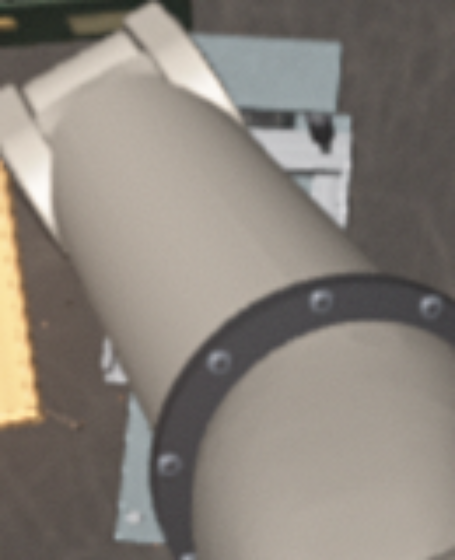

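Call:
drive_tool --increments "0 0 0 0;0 0 0 0;0 0 0 0;0 0 0 0;0 0 0 0;0 0 0 0;0 0 0 0;0 0 0 0;0 0 0 0;0 0 0 0;0 0 0 0;0 0 0 0"

```text
t: 12.68
eef_pos: [0.5795, 0.1134, 0.0342]
tool_rot: [0.0, 0.726, 0.687, -0.0]
contact_force: [4.7, -2.7, -13.8]
gripper_width: 0.538
```

Call:
drive_tool --increments "0 0 0 0;0 0 0 0;0 0 0 0;0 0 0 0;0 0 -0.001 0;0 0 -0.002 0;0 0 -0.002 0;0 0 -0.002 0;0 0 -0.002 0;0 0 -0.002 0;0 0 -0.002 0;0 0 -0.002 0"

```text
t: 13.68
eef_pos: [0.5793, 0.1138, 0.0194]
tool_rot: [-0.0, 0.726, 0.687, -0.0]
contact_force: [0.9, -2.9, -7.0]
gripper_width: 0.535
```

Call:
drive_tool --increments "0 0 -0.002 0;0 0 -0.002 0;0 0 -0.002 0;0 0 -0.001 0;0 0 -0.001 0;0 0 0 0;0 0 0 0"

```text
t: 14.27
eef_pos: [0.5797, 0.1144, 0.0117]
tool_rot: [-0.0, 0.726, 0.688, 0.0]
contact_force: [-0.5, 0.1, -2.4]
gripper_width: 0.533
```

Call:
drive_tool --increments "0 0 -0.0005 0;0 0 0 0;0 0 0 0;-0.004 0.0002 0 0;-0.008 0.0004 0 0;-0.009 0.0005 0 0;-0.009 0.0005 0 0;-0.009 0.0005 0 0;0 0 0 0"

```text
t: 15.02
eef_pos: [0.5375, 0.116, 0.0107]
tool_rot: [-0.001, 0.726, 0.688, -0.001]
contact_force: [-0.5, -1.0, -1.5]
gripper_width: 0.535
```

Call:
drive_tool --increments "-0.009 0.0005 0 0;-0.009 0.0005 0 0;-0.009 0.0005 0 0;-0.009 0.0005 0 0;-0.009 0.0005 0 0;-0.009 0.0005 0 0;-0.005 0.0003 0 0;0 0 0 0;0 0 0 0"

```text
t: 15.77
eef_pos: [0.4816, 0.1193, 0.0111]
tool_rot: [0.0, 0.726, 0.688, 0.0]
contact_force: [-0.0, -0.0, -1.9]
gripper_width: 0.538
```

```bash
python3 - <<'E'
from h import *
o=bot.get_obs();print(o["t"],o["eef_pos"],o["gripper_width"],o["contact_force"])
im=bot.read_camera("side")[:,:,::-1].copy()
cv2.imwrite("pics/s9.png",cv2.resize(im[200:340,210:390],None,fx=4,fy=4))
E
```

```text
15.7667 [0.48157645 0.1192808  0.01105628] 0.5380879263049301 [-0.00706689 -0.0252253  -1.94315219]
```

View pics/s9.png

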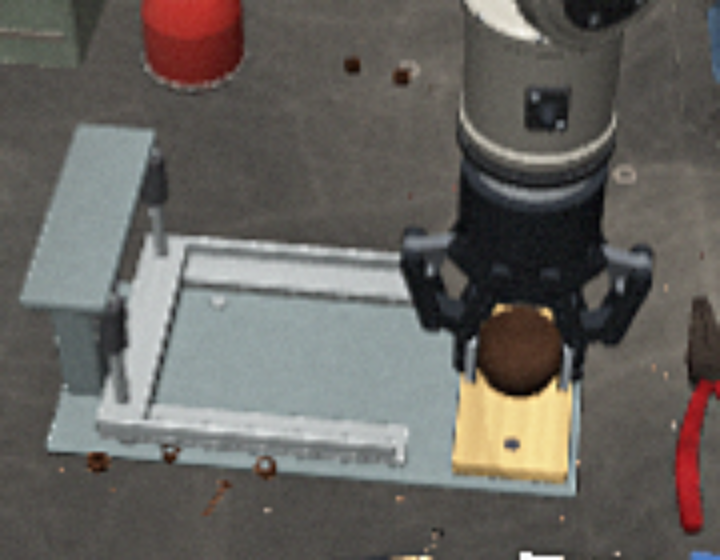

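Call:
drive_tool --increments "0 0 0.006 0;0 0 0.014 0;0 0 0.02 0;0 0 0.02 0;0 0 0.02 0;0 0 0.01 0;0.005 0.01 0 -0.1;0.01 0.015 0 -0.1;0.01 0.015 0 -0.1;0.01 0.015 0 -0.1;0.01 0.015 0 -0.1;0.01 0.015 0 -0.1"

```text
t: 16.82
eef_pos: [0.537, 0.2047, 0.1007]
tool_rot: [0.0, 0.898, 0.44, -0.0]
contact_force: [1.3, -0.2, -2.0]
gripper_width: 0.536
```

Call:
drive_tool --increments "0.01 0.015 0 -0.1;0.01 0.015 0 -0.1;0.01 0.015 0 -0.1;0.01 0.015 0 -0.1;0.01 0.015 0 -0.1;0.008 0.015 0 -0.1;0.006 0.012 0 -0.1;0 0.005 0 -0.012;0 0 0 0;0 0 0 0"

```text
t: 17.65
eef_pos: [0.5999, 0.3106, 0.1004]
tool_rot: [0.0, 0.995, 0.103, -0.001]
contact_force: [-0.2, 0.4, -2.1]
gripper_width: 0.538
```

```bash
python3 - <<'E'
from h import *
o=bot.get_obs();q=o["tool_rot"];print(o["t"],o["eef_pos"],q,"jaw yaw",np.degrees(2*np.arctan2(q[2],q[1]))-90,o["gripper_width"],o["contact_force"])
im=bot.read_camera("side")[:,:,::-1].copy();im2=bot.read_camera("wrist")[:,:,::-1].copy()
cv2.imwrite("pics/s10.png",cv2.resize(im[240:420,190:390],None,fx=3.5,fy=3.5));cv2.imwrite("pics/w10.png",im2)
E
```

```text
17.65 [0.59986328 0.31064902 0.1003914 ] [ 4.63890018e-04  9.94655282e-01  1.03248828e-01 -5.77930130e-04] jaw yaw -78.14742987175126 0.5380549378906904 [-0.20304832  0.43212977 -2.11915726]
```

View pics/s10.png

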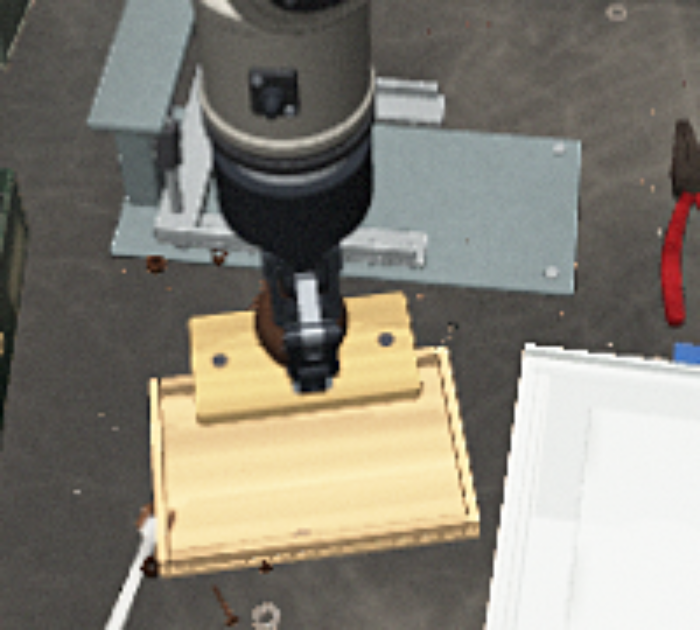

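View pics/w10.png

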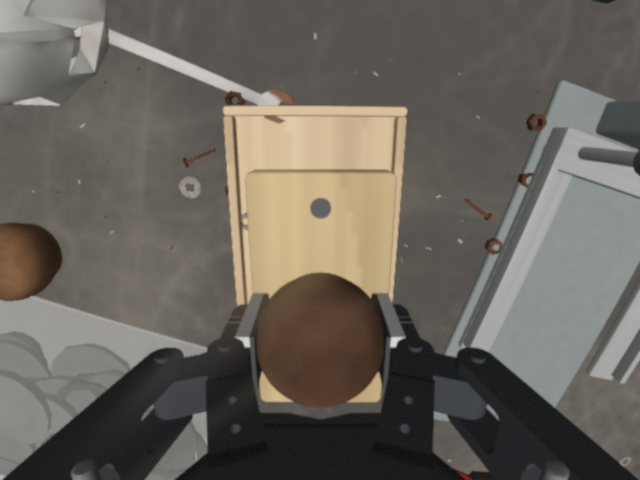

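```bash
python3 - <<'E'
from h import *
w=bot.calibration("wrist")
P=onz(w,[(224.5,108),(407.5,108),(237,300),(397,292)],.02);print(P.round(4))
a=np.radians(11.9);u=np.array([np.cos(a),np.sin(a)])
print("centre",P[:2,:2].mean(0)-.09*u, "width",np.linalg.norm(P[0]-P[1]))
E
```

```text
[[0.6781 0.3894 0.02  ]
 [0.702  0.273  0.02  ]
 [0.5419 0.363  0.02  ]
 [0.5734 0.2446 0.02  ]]
centre [0.6019595  0.31264179] width 0.1187609402505886
```

Call:
drive_tool --increments "0.0015 0.001 -0.02 0;0 0 -0.025 0;0 0 -0.02 0;0 0 -0.015 0;0 0 -0.006 0;0 0 -0.003 0;0 0 0 0;0 0 0 0"

```text
t: 18.42
eef_pos: [0.6028, 0.3125, 0.013]
tool_rot: [-0.0, 0.995, 0.102, 0.001]
contact_force: [0.7, -0.8, -2.1]
gripper_width: 0.537
```

Call:
drive_tool --increments "0 0 -0.0015 0;0 0 -0.001 0;0 0 0 0;0 0 0 0"

```text
t: 18.75
eef_pos: [0.6022, 0.3123, 0.0098]
tool_rot: [-0.0, 0.995, 0.102, 0.0]
contact_force: [-0.3, -0.6, -2.5]
gripper_width: 0.539
```

Call:
drive_tool --increments "0 0 -0.001 0;0 0 0 0;0 0 0 0"

```text
t: 19.0
eef_pos: [0.602, 0.3122, 0.0084]
tool_rot: [0.0, 0.995, 0.102, -0.0]
contact_force: [-0.2, -0.1, -2.1]
gripper_width: 0.537
```

Call:
drive_tool --increments "0 0 -0.001 0;0 0 0 0;0 0 0 0"

```text
t: 19.25
eef_pos: [0.6022, 0.3123, 0.0075]
tool_rot: [-0.0, 0.995, 0.102, 0.0]
contact_force: [-0.4, 0.7, -1.1]
gripper_width: 0.539
```

Call:
drive_tool --increments "0 0 -0.0007 0;0 0 0 0;0 0 0 0"

```text
t: 19.5
eef_pos: [0.6022, 0.3122, 0.0074]
tool_rot: [-0.0, 0.995, 0.102, 0.0]
contact_force: [-2.2, -1.3, 4.8]
gripper_width: 0.54
```

Contact with the tray floor at the expected height, so I'll release and rise.

Call:
drive_tool --increments "0 0 0 0;0 0 0 0;0 0 0 0;0 0 0 0;0 0 0 0;0 0 0 0;0 0 0.01 0;0 0 0.02 0;0 0 0.03 0;0 0 0.03 0;0 0 0.03 0;0 0 0.03 0" --grip 1

```text
t: 20.5
eef_pos: [0.6019, 0.3122, 0.159]
tool_rot: [-0.0, 0.995, 0.102, 0.0]
contact_force: [0.7, 0.5, 0.1]
gripper_width: 0.998
```

Call:
drive_tool --increments "-0.02 -0.02 0.02 0;-0.02 -0.02 0 0;-0.02 -0.02 0 0;0 0 0 0;0 0 0 0"

```text
t: 20.92
eef_pos: [0.5416, 0.251, 0.1778]
tool_rot: [0.0, 0.995, 0.101, 0.0]
contact_force: [0.2, 0.6, 0.6]
gripper_width: 1.002
```

```bash
python3 - <<'E'
from h import *
o=bot.get_obs();print(o["t"],o["eef_pos"],o["gripper_width"],o["contact_force"])
im=bot.read_camera("side")[:,:,::-1].copy();w=bot.calibration("wrist");im2=bot.read_camera("wrist")[:,:,::-1].copy()
cv2.imwrite("pics/s11.png",cv2.resize(im[200:420,160:420],None,fx=2.7,fy=2.7));cv2.imwrite("pics/w11.png",im2)
E
```

```text
20.9167 [0.54156799 0.25098618 0.17780305] 1.0019440955329382 [0.1628283  0.59341682 0.61201777]
```

View pics/s11.png

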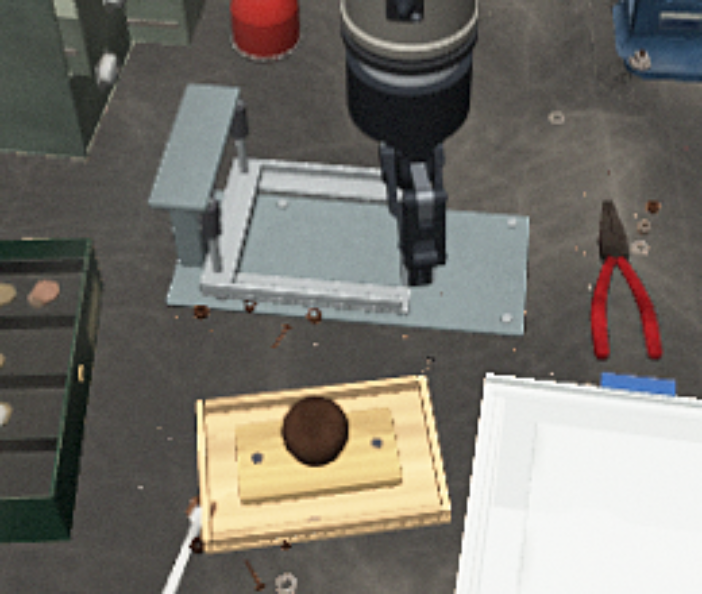

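View pics/w11.png

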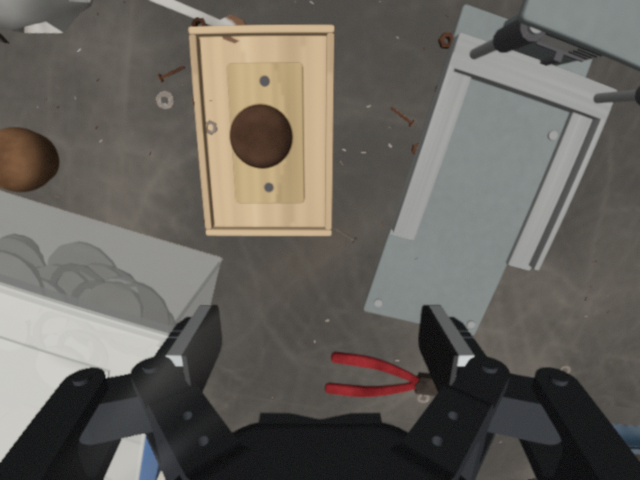

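The peg lies flat and centred in the tray with the knob up. The fork is down, the tools haven't moved and the gripper is clear, so I'll hand it in.

```bash
python3 - <<'E'
from station import bot
print(bot.hand_in())
E
```

```text
the job is handed in; nothing more can be done
None
```

I pulled the peg's glue joint, laid the peg in the tray and handed the job in at about 21 s on the robot's clock. No verdict was reported.

**Grasp:** My first grasp was too high. It caught only the top of the knob, at about 33 mm opening. The wrist and side images put the fingertips about 20 mm above the TCP reading, while the stated overhang puts them 22 mm below it. I opened, went about 40 mm lower and gripped again near the widest part.

**Pull:** I slid the plate in along the bed under both arms of the fork. I then raised it to a fork lift of about 20 mm and held that for over a second. The wrist force was about 14 N, which fits the fork's 11 N plus the peg's weight. I took the lift from the TCP height, the force and the arms' rise in the side view; I did not read the gauge pointer itself.

**Return:** I lowered the peg at about 24 mm/s until only its weight showed on the wrist. The side picture taken after drawing the peg out shows the fork at rest.

**Last checks:**
- **Peg:** it lies flat, knob up and about centred in the tray, and touched the tray floor at the expected height.
- **Fork:** it is down.
- **Tools:** the pliers and oil can look unmoved. The tape measure is not in the last pictures, and the arm was not near it after the start.
- **Gripper:** it is open and clear, with about zero force on it.

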